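# Mark a block in the hand press and hold it up on the cam ejector

### The arm

A 6-joint arm with a two-finger parallel gripper is mounted at the origin on a cart in front of the work surface, level with it; the furniture and walls round the work are solid. World frame = base frame: x ahead of the robot, y to its left, z up, the work surface at z = 0. Lengths are in m, angles in rad, forces in N, time in s.
With the tool pointing down it reaches from about 0.225 to 0.875 m from the base axis. Payload 3.4 kg.
Tool frame: the origin (TCP) lies midway between the tips of the shut fingers; the grasp point (between the pads) lies 19 mm behind it (manip.grip_point_offset is the distance from the TCP to the grasp point, in m); z points along the fingers, y is the line along which they close (so a half turn about z gives the same grasp; the last joint's range is limited). The gripper opens to 85 mm and grips with 20 to 120 N. Pads are 22 mm wide; open, the fingers measure 114 mm over their backs; the gripper's body (76 mm by 85 mm) begins 54 mm behind the grasp point. The pads swing forward as they close: fully open they stand 13 mm farther back than shut.
Start: joints at [1.13, 0.276, 1.505, -0, 1.361, -0.121], TCP at [0.181, 0.546, 0.2] pointing down, gripper open.
Joint ranges: [-2.89, 2.89], [-0.75, 2.08], [0.22, 2.7], [-1.18, 4.32], [0.11, 2.71], [-2.7, 2.7]. Speed limits (rad/s): [2.57, 2.57, 3.14, 3.14, 3.14, 3.14].

### API

Orientations are given as a unit quaternion [w, x, y, z].
In Python, from rig import manip gives the robot as it stands.
- The arm moves only by the shell command python3 -m handwheel 'ROWS' [FORCE]. ROWS is JSON, a list of rows, each an object with "translation": the shift along the tool's x, y, z in m, a list of three; "angular": the turn, a rotation vector about the tool's x, y, z in degrees, a list of three; "hand": the closure, from 0 (fully open) to 1 (shut). A call has 1 to 10 rows; each row shifts and turns the commanded pose from where the row before left it, along the tool's axes as they then stand; what a row does not reach is not made up. A row lasts 1/12 s, in which the tool goes at most 41.7 mm and 7.16 degrees, less where a joint would pass 70% of its speed; a pose out of reach is approached as far as the arm can. A call with a gripper value outside its range is refused whole. The fingers move at their own pace and stop on an object; FORCE is the grip in N (left out, the last holds). Time passes only in rows, so rows that do not move let the fingers close. It gives the time, the measured TCP pose, the force, the opening and the grip force at its end, in the units of the state.
- manip.get_state(): the state, without advancing time (a new reading comes with each control period).
- manip.get_image(name): name is "side" or "top" or "wrist"; returns the picture (420x560x3 uint8, red, green, blue); there is no depth.
- manip.camera_info(name): a dict with "camera_matrix" (3x3 intrinsics, pixels), "k1" (the pictures are not rectified: a ray, as slopes to the right and down, at radius r is drawn at 1 + k1 r^2 times it, then the intrinsics apply), "eye" and "orientation" of the camera in the world; the wrist camera has in their place "tool_from_camera" (4x4, takes a point from camera to tool coordinates, whose origin is the TCP and whose axes are the flange's). Camera axes: x right, y down, z forward; pixel columns grow to the right and rows downward; lengths in m; the calibration is good to about 2 mm. A picture is of the moment at which its call begins: read the wrist's pose just before it. camera_info takes no time and is no camera call.
- manip.sign_off(): hands the job in; it is judged then, once.
The state is a dict: "clock": time; "qpos": joint angles; "qd": joint speeds; "effort": joint torques, N m; "position": TCP position; "ee_rot": TCP orientation; "contact_force": force on the tool from outside, world axes, zero at the start; "moment": the same for the moment, N m; "width": finger opening in m; "gripper_force": force on a finger pad.
Only numpy, scipy, OpenCV 4.12 (cv2) and the standard library are available. Lean on these libraries where they do the work, as an engineer would, in place of code of your own. Each camera call takes 0.05 s, during which the arm holds its last target. There are 200 camera calls.

### The job

Mark the small block in the hand press: pull the ball-knobbed press lever on the right all the way forward to its stop, then let it come fully back up. After that, swing the low cam lever on the left up to the point where it lifts the block highest, lever straight up, and hold it there so that a colleague can take the block: it springs back if let go, so finish with the fingers still holding the lever. Leave the things around the press where they are.

Things in the scene. Friction and masses are not known exactly. Their poses are not given: they have to be found in the camera images.
- press: The hand marking press, fixed to the bench: grey casting on a steel base plate, 170 mm deep (x), 200 mm wide (y), with a C-shaped column and head up to 160 mm high in the middle. Origin: on the bench top straight below the ram; x points to the back of the press (its front faces the robot, turned up to about 0.35 rad), y to its left, z up. The press lever is on its right side (-y), the cam lever on its left side (+y); both swing in planes parallel to the press's x-z plane.
- ram: Steel ram, 14 mm across, under the head; origin at the centre of its lower end, 94 mm above the bench at rest. It goes straight down 18.8 mm as the press lever is pulled to its stop and then bears on the block.
- press_lever (a joint): Press lever angle, rad: 0 at rest (the lever stands nearly upright, leaning 0.15 rad back), grows as the knob is pulled forward (-x of the press) and down, 1.0 at the stop (leaning 0.85 rad forward). A spring (about 1.5 N at the knob at rest, 3 N at the stop) brings it back to 0 when it is let go.
- press_knob (a point): Centre of the black ball knob, 28 mm across, at the end of the press lever, 110 mm from the lever's axis; the rod below it is 10 mm thick. About 0.247 m above the bench at rest, 0.211 m at the stop.
- press_axis (a point): Point on the press lever's axis of rotation (parallel to the press's y axis), in the plane in which the knob swings: 110 mm right of the press's middle, 138 mm above the bench.
- cam_lever (a joint): Cam lever angle, rad: 0 at rest (the lever leans 1.30 rad forward from upright, nearly level, pointing to the front of the press), grows as its grip is swung up and back. The eccentric disc on its shaft lifts the block by up to 8.8 mm: lift is highest at 1.30, where the lever points straight up, and falls again beyond that, up to the stop at 1.75. A return spring (about 2 N at the grip at rest, 3.5 N at the top) always drives it back to 0, so it drops if let go.
- cam_grip (a point): Centre of the black barrel-shaped grip of the cam lever, 22 mm thick, 48 mm long along the lever, 100 mm from the lever's axis. About 67 mm above the bench at rest, 140 mm with the lever upright.
- cam_handle: The cam lever as one part: hub, eccentric disc, rod (10 mm thick) and barrel grip; origin on its axis of rotation, at the hub.
- cam_axis (a point): Point on the cam lever's axis of rotation (parallel to the press's y axis), in the plane in which the grip swings: 110 mm left of the press's middle, 40 mm above the bench.
- nest (a point): Centre of the nest, an open-topped steel frame of 21 x 37 mm inside below the ram, at the height of the upper edge of its walls (80 mm above the bench).
- block_mid (a point): Centre of the small loose block, 18 x 34 x 9 mm, that lies in the nest on the ejector platen. Its centre is about 8.3 mm below the nest's upper edge at rest and about 0.5 mm above it at full lift, half of it standing out of the nest.
- test_weight_mid (a point): Bystander, to be left where it is: small metal check weight with a knob on top, 22 mm across, 37 mm high, standing in front of the press; the point is its centre.
- ring_gauge_mid (a point): Bystander, to be left where it is: grey metal ring, 48 mm across, 14 mm high, lying right of the press; the point is its centre.
- solvent_bottle_mid (a point): Bystander, to be left where it is: squeeze bottle with a spout, 46 mm across, 130 mm high, standing behind the press on the left; the point is its centre.
- tape_roll_mid (a point): Bystander, to be left where it is: roll of cloth tape, 66 mm across, 24 mm high, lying behind the press; the point is its centre.
- eraser_mid (a point): Bystander, to be left where it is: eraser, 20 x 42 x 12 mm, lying right of the press; the point is its centre.
- screwdriver_mid (a point): Bystander, to be left where it is: small screwdriver, 153 mm long, 19 mm thick, lying behind the press on the right; the point is its centre.
- block: The same loose block; origin at the centre of its underside, z up.

How it is judged:
On the way, in this order (a step that is already met when the one before it is completed fails the run):
1. the press lever is at its stop and the ram bears on the block, cam lever still down (value of joint press_lever above 0.93 rad and contact force between ram and block above 0.5 N and value of joint cam_lever below 0.25 rad), for 0.1 s.
2. the press lever is back up (value of joint press_lever below 0.1 rad and value of joint cam_lever below 0.25 rad), for 0.1 s.
At the end, for the whole second after the job is handed in: Fingers hold the cam lever still (at least 1 N on it) within 0.13 rad of upright (1.30 rad); the block lies level in line with the nest (within 6 mm), its centre 1.5 mm below to 6 mm above the nest's upper edge; the press lever is back up (below 0.1 rad) (value of joint cam_lever between 1.17 and 1.43 rad and velocity of joint cam_lever between -0.1 and 0.1 rad/s and contact force between the fingers and cam_handle above 1 N and value of joint press_lever below 0.1 rad and z of block_mid in the frame of press between 0.0785 and 0.086 m and horizontal distance between block_mid and nest below 0.006 m and angle between block_mid's own z axis and vertical below 0.15 rad); the arm keeps its last pose, push and grip.
It fails at once if the press lever is worked while the ejector is raised (value of joint each of press_lever, cam_lever above 0.4 rad).
It fails at once if a bystander is pushed more than 30 mm or knocked over (distance of any of test_weight_mid, ring_gauge_mid, solvent_bottle_mid, tape_roll_mid, eraser_mid, screwdriver_mid from where it was at the start of the episode above 0.03 m).
It also fails if it takes over 51 s, if anything falls off the work surface, if the arm or the gripper's body presses on something with over 40 N, if the wrist force passes 120 N, or if a joint passes its speed limit or range.

## Working session

There is one attempt and no reset: what is moved stays moved. The work goes in short steps, Python scripts to look and compute and a shell command to move; the robot and the scene stay as the last step left them, time stands still between calls to the robot, and variables do not carry over. Pictures are saved under pics/ and viewed, at most 10 in all, crops included, and the job is handed in when it is done.

```bash
mkdir -p pics; cat > h.py <<'E'
import numpy as np,cv2
from rig import manip
from scipy.spatial.transform import Rotation as R
def q2R(q): return R.from_quat([q[1],q[2],q[3],q[0]]).as_matrix()
def cam(name):
    i=manip.camera_info(name)
    K=np.array(i["camera_matrix"]);k=i["k1"]
    if "eye" in i:
        o=np.array(i["orientation"]); Rm=o if o.shape==(3,3) else q2R(o); return K,k,np.array(i["eye"]),Rm
    s=manip.get_state();T=np.array(i["tool_from_camera"]);Rt=q2R(s["ee_rot"])
    return K,k,np.array(s["position"])+Rt@T[:3,3],Rt@T[:3,:3]
def ray(c,uv):
    K,k,e,Rm=c
    p=cv2.undistortPoints(np.array([[uv]],float),K,np.array([k,0,0,0.]) )[0,0]
    d=Rm@np.array([p[0],p[1],1]);return e,d/np.linalg.norm(d)
def onz(c,uv,z):
    e,d=ray(c,uv);return e+d*(z-e[2])/d[2]
def tri(c1,u1,c2,u2):
    e1,d1=ray(c1,u1);e2,d2=ray(c2,u2)
    s=np.linalg.lstsq(np.c_[d1,-d2],e2-e1,rcond=None)[0]
    a,b=e1+s[0]*d1,e2+s[1]*d2
    return (a+b)/2,np.linalg.norm(a-b)
E
python3 - <<'E'
from h import *
for n in("side","top"):
    cv2.imwrite(f"pics/{n}0.png",np.ascontiguousarray(manip.get_image(n)[...,::-1])); print(manip.camera_info(n))
print(manip.get_state(), manip.grip_point_offset)
print(manip.camera_info("wrist"))
E
```

```text
{'camera_matrix': array([[503.60648305,   0.        , 276.1340043 ],
       [  0.        , 503.60648305, 205.86139627],
       [  0.        ,   0.        ,   1.        ]]), 'k1': -0.11434592329956439, 'eye': array([ 1.33612508, -0.41421003,  0.65994   ]), 'orientation': array([-0.39567516,  0.70612977,  0.51145503, -0.28850591])}
{'camera_matrix': array([[524.91521728,   0.        , 273.62623946],
       [  0.        , 524.91521728, 203.61511578],
       [  0.        ,   0.        ,   1.        ]]), 'k1': 0.0662671029140626, 'eye': array([ 0.41466579, -0.14996123,  1.44477064]), 'orientation': array([-0.03407481,  0.71503241, -0.69609575,  0.05493869])}
{'clock': 0.1, 'qpos': array([ 1.13000385e+00,  2.76537392e-01,  1.50604925e+00, -2.58227464e-05,
        1.36068467e+00, -1.20965234e-01]), 'qd': array([-0.00204498, -0.00180805, -0.00199601,  0.0011301 , -0.0005451 ,
        0.00032309]), 'effort': array([ 5.10444806e-04, -4.17703092e+01, -2.46405065e+01, -3.32495283e-04,
        5.79180516e-03, -1.36894494e-05]), 'position': array([0.18054548, 0.54535189, 0.19930601]), 'ee_rot': array([-2.20531279e-04,  1.59230207e-01,  9.87241124e-01, -8.09935639e-04]), 'contact_force': array([0.52980384, 0.41985768, 0.55277282]), 'moment': array([-0.0344953 ,  0.00687718,  0.02994075]), 'gripper_force': 0.0, 'width': 0.08519272436462526} 0.0187
{'camera_matrix': array([[315.02689912,   0.        , 279.53017494],
       [  0.        , 315.02689912, 216.2044469 ],
       [  0.        ,   0.        ,   1.        ]]), 'k1': -0.019686960105835923, 'tool_from_camera': array([[ 8.31997982e-04, -9.50617547e-01, -3.10363637e-01,
         8.04273215e-02],
       [ 9.99999370e-01,  1.02482876e-03, -4.58245514e-04,
         4.56052495e-04],
       [ 7.53685808e-04, -3.10363061e-01,  9.50617800e-01,
        -1.72050042e-01],
       [ 0.00000000e+00,  0.00000000e+00,  0.00000000e+00,
         1.00000000e+00]])}
```

View pics/side0.png

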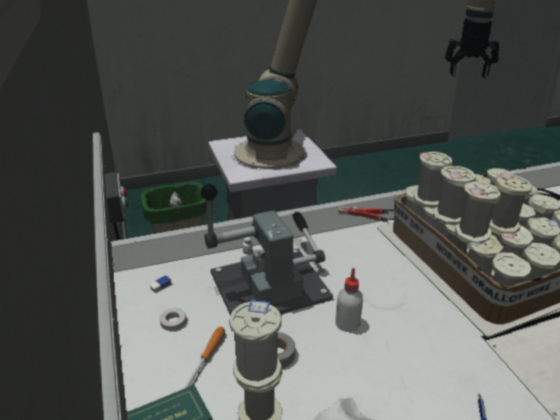

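View pics/top0.png

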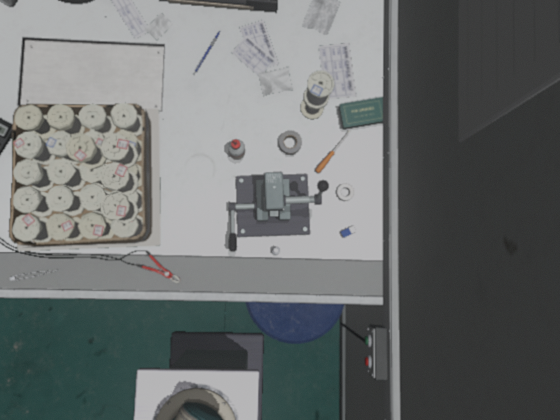

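The side view shows the knob at (209,191) and the cam grip at about (300,220). The top view shows the knob at (322,186), the grip at (232,242), the base plate around (236..312, 175..238), and a dark wall right of column 385.

```bash
python3 - <<'E'
from h import *
t,s=cam("top"),cam("side")
im=cv2.imread("pics/top0.png");g=cv2.cvtColor(im,cv2.COLOR_BGR2GRAY)
sd=cv2.cvtColor(cv2.imread("pics/side0.png"),cv2.COLOR_BGR2GRAY)
def blob(g,x0,y0,x1,y1,th):
    m=(g[y0:y1,x0:x1]<th).astype(np.uint8);n,l,st,c=cv2.connectedComponentsWithStats(m);i=1+np.argmax(st[1:,4]);return c[i]+[x0,y0],st[i]
kt=blob(g,312,178,334,192,45);ks=blob(sd,198,180,220,200,45);print("knob",kt,ks)
gt=blob(g,226,233,241,253,45);gs=blob(sd,290,208,312,232,45);print("grip",gt,gs)
print("knob",tri(t,kt[0],s,ks[0]),onz(t,kt[0],.247))
print("grip",tri(t,gt[0],s,gs[0]),onz(t,gt[0],.067))
# base plate
m=((g[165:250,225:325]<75)).astype(np.uint8);m=cv2.morphologyEx(m,cv2.MORPH_OPEN,np.ones((9,9)))
c=max(cv2.findContours(m,0,2)[0],key=cv2.contourArea).reshape(-1,2)+[225,165]
P=np.array([onz(t,p,.012)[:2] for p in c]);r=cv2.minAreaRect((P*1000).astype(np.float32));print("plate",r,cv2.boxPoints(r))
for n,p,z in [("weight",(275,250),.018),("ring",(345,191),.007),("eraser",(347,231),.006),("bottle",(235,147),.1),("tape",(290,142),.012),("wallR",(384,150),0),("wallR",(384,270),0),("railtop",(200,255),0),("camhub",(234,206),.04),("weight",(275,250),.037)]: print(n,onz(t,p,z).round(3))
v=np.hstack([cv2.resize(im[165:265,215:365],None,fx=4,fy=4,interpolation=2)]);cv2.imwrite("pics/c1.png",v)
v=cv2.resize(cv2.imread("pics/side0.png")[170:320,190:350],None,fx=4,fy=4,interpolation=2);cv2.imwrite("pics/c2.png",v)
E
```

```text
Traceback (most recent call last):
ValueError: attempt to get argmax of an empty sequence
```

```bash
cat > m1.py <<'E'
from h import *
t,s=cam("top"),cam("side")
im=cv2.imread("pics/top0.png");g=cv2.cvtColor(im,cv2.COLOR_BGR2GRAY)
sd=cv2.cvtColor(cv2.imread("pics/side0.png"),cv2.COLOR_BGR2GRAY)
def blob(g,x0,y0,x1,y1):
    w=g[y0:y1,x0:x1];th=int(w.min())+25
    m=(w<th).astype(np.uint8);n,l,st,c=cv2.connectedComponentsWithStats(m);i=1+np.argmax(st[1:,4]);return c[i]+[x0,y0],st[i],th
kt=blob(g,312,178,334,192);ks=blob(sd,198,180,220,200);print("knob",kt,ks)
gt=blob(g,226,233,241,253);gs=blob(sd,290,208,312,232);print("grip",gt,gs)
print("knob",tri(t,kt[0],s,ks[0]),onz(t,kt[0],.247))
print("grip",tri(t,gt[0],s,gs[0]),onz(t,gt[0],.067))
print("plate grey",g[230,240:300:10])
m=((g[165:250,225:325]<95)).astype(np.uint8);m=cv2.morphologyEx(m,cv2.MORPH_OPEN,np.ones((9,9)))
c=max(cv2.findContours(m,0,2)[0],key=cv2.contourArea).reshape(-1,2)+[225,165]
P=np.array([onz(t,p,.012)[:2] for p in c]);r=cv2.minAreaRect((P*1000).astype(np.float32));print("plate",r,cv2.boxPoints(r))
for n,p,z in [("weight",(275,250),.018),("ring",(345,191),.007),("eraser",(347,231),.006),("bottle",(235,147),.1),("tape",(290,142),.012),("wallR",(384,150),0),("wallR",(384,270),0),("railtop",(200,255),0),("camhub",(234,206),.04),("weight",(275,250),.037)]: print(n,onz(t,p,z).round(3))
cv2.imwrite("pics/c1.png",cv2.resize(im[165:265,215:365],None,fx=4,fy=4,interpolation=2))
cv2.imwrite("pics/c2.png",cv2.resize(cv2.imread("pics/side0.png")[170:320,190:350],None,fx=4,fy=4,interpolation=2))
E
python3 m1.py
```

```text
knob (array([322.3255814 , 185.56976744]), array([ 6,  3, 10, 11, 86], dtype=int32), 81) (array([208.31914894, 191.8212766 ]), array([  0,   3,  20,  17, 235], dtype=int32), 41)
grip (array([232.08928571, 241.90178571]), array([  3,   0,   7,  18, 112], dtype=int32), 76) (array([299.35      , 220.61428571]), array([  3,   5,  14,  18, 140], dtype=int32), 52)
knob (array([ 0.61222242, -0.29641489,  0.24585346]), np.float64(0.0020760565210130367)) [ 0.61223216 -0.2952531   0.247     ]
grip (array([ 0.48526168, -0.08384212,  0.06715969]), np.float64(0.0029494412533699146)) [ 0.48574857 -0.08243632  0.067     ]
plate grey [102  90  89  91  92  92]
plate ((552.7464599609375, -190.01217651367188), (82.52062225341797, 193.72317504882812), 3.5201432704925537) [[ 505.61673  -95.86671]
 [ 517.5112  -289.22437]
 [ 599.8762  -284.15765]
 [ 587.9817   -90.79999]]
weight [ 0.469 -0.197  0.018]
ring [ 0.638 -0.388  0.007]
eraser [ 0.527 -0.394  0.006]
bottle [ 0.732 -0.083  0.1  ]
tape [ 0.772 -0.231  0.012]
wallR [ 0.76  -0.498  0.   ]
wallR [ 0.424 -0.497  0.   ]
railtop [0.451 0.007 0.   ]
camhub [ 0.584 -0.083  0.04 ]
weight [ 0.469 -0.196  0.037]
```

View pics/c1.png

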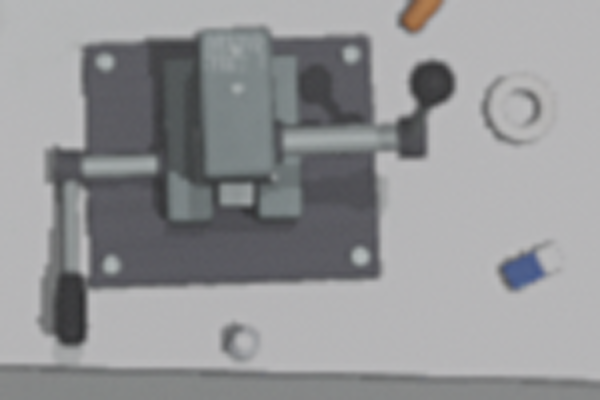

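View pics/c2.png

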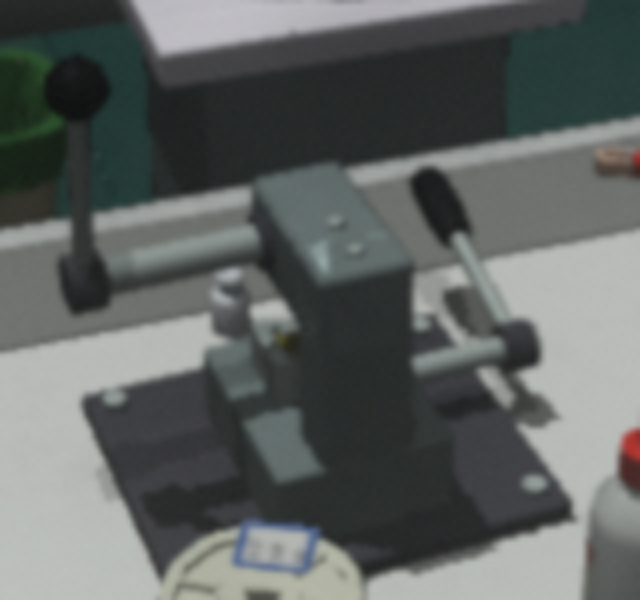

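The crops show plate bolts at crop px (105,62), (351,54), (360,257), (112,265). They also show the knob right of the press, the barrel grip at front left, the weight at front centre, and free space around both handles.

```bash
cat >> h.py <<'E'
def goal(x,y,z,yaw,pitch=0):
    # tool down, tool y = press y, tool x = -press x ; pitch>0 tips fingers forward
    Rg=R.from_euler('z',yaw).as_matrix()@np.array([[-1,0,0],[0,1,0],[0,0,-1.]])@R.from_euler('y',-pitch).as_matrix()
    s=manip.get_state();Rt=q2R(s["ee_rot"]);p=np.array(s["position"]);d=np.array([x,y,z])-p
    print("rot deg (tool)",np.degrees(R.from_matrix(Rt.T@Rg).as_rotvec()).round(2))
    print("trans mm before rot",(1e3*Rt.T@d).round(1),"after rot",(1e3*Rg.T@d).round(1))
E
python3 - <<'E'
from h import *
t=cam("top")
b=[onz(t,(u/4+215,v/4+165),.014)[:2] for u,v in [(105,62),(351,54),(360,257),(112,265)]]
print(np.round(b,4));
for a,c in[(1,0),(2,3)]: d=b[c]-b[a];print("yaw",np.arctan2(-d[0],d[1]),np.linalg.norm(d))
for a,c in[(3,0),(2,1)]: d=b[c]-b[a];print("yaw",np.arctan2(d[1],d[0]))
c=np.mean(b,0);print("centre",c)
K=np.array([.6122,-.2958]);G=np.array([.4855,-.083])
y=.075
for y in(.06,.08,.1):
    M=np.array([[np.cos(y),-np.sin(y)],[np.sin(y),np.cos(y)]]);print(y,"knob,grip in plate frame",M.T@(K-c),M.T@(G-c))
print("dy levers yaw-solve");goal(.35,-.25,.33,.08)
E
```

```text
[[ 0.6581 -0.0991]
 [ 0.6689 -0.2689]
 [ 0.5283 -0.2776]
 [ 0.5182 -0.1084]]
yaw 0.0632191947848047 0.17014072410117292
yaw 0.05948695882727938 0.16945876165308857
yaw 0.06656610570287151
yaw 0.0617015796550195
centre [ 0.59336821 -0.18852523]
0.06 knob,grip in plate frame [ 0.01236528 -0.10821096] [-0.10134639  0.11180355]
0.08 knob,grip in plate frame [ 0.01019873 -0.10843661] [-0.0990902   0.11380799]
0.1 knob,grip in plate frame [ 0.0080281  -0.10861888] [-0.09679437  0.1157669 ]
dy levers yaw-solve
rot deg (tool) [ -0.09  -0.03 -22.91]
trans mm before rot [-410.9 -702.  -129.6] after rot [-105.4 -806.4 -130.7]
```

```bash
r='{"translation":[0,0,-0.033],"angular":[0,0,-5.5],"hand":0}'; python3 -m handwheel '[{"translation":[0,0,-0.033],"angular":[0,0,-5.5],"hand":0},{"translation":[0,0,-0.033],"angular":[0,0,-5.5],"hand":0},{"translation":[0,0,-0.033],"angular":[0,0,-5.5],"hand":0},{"translation":[0,0,-0.033],"angular":[0,0,-5.4],"hand":0},{"translation":[-0.003,-0.03,0],"angular":[0,0,0],"hand":0},{"translation":[-0.003,-0.03,0],"angular":[0,0,0],"hand":0},{"translation":[-0.003,-0.03,0],"angular":[0,0,0],"hand":0},{"translation":[-0.003,-0.03,0],"angular":[0,0,0],"hand":0},{"translation":[-0.003,-0.03,0],"angular":[0,0,0],"hand":0},{"translation":[-0.003,-0.03,0],"angular":[0,0,0],"hand":0}]' 20
python3 -m handwheel '[{"translation":[-0.003,-0.03,0],"angular":[0,0,0],"hand":0},{"translation":[-0.003,-0.03,0],"angular":[0,0,0],"hand":0},{"translation":[-0.003,-0.03,0],"angular":[0,0,0],"hand":0},{"translation":[-0.003,-0.03,0],"angular":[0,0,0],"hand":0},{"translation":[-0.003,-0.03,0],"angular":[0,0,0],"hand":0},{"translation":[-0.003,-0.03,0],"angular":[0,0,0],"hand":0},{"translation":[-0.003,-0.03,0],"angular":[0,0,0],"hand":0},{"translation":[-0.003,-0.03,0],"angular":[0,0,0],"hand":0},{"translation":[-0.003,-0.03,0],"angular":[0,0,0],"hand":0},{"translation":[-0.003,-0.03,0],"angular":[0,0,0],"hand":0}]' 20
python3 -c "
from h import *
goal(.6122,-.2958,.34,.063)"
```

```text
clock: 0.93
position: [0.2097, 0.3657, 0.3316]
ee_rot: [-0.0, -0.031, 1.0, -0.0]
contact_force: [-0.0, 0.1, 0.5]
width: 0.0852
gripper_force: 0.0
clock: 1.77
position: [0.258, 0.0685, 0.3319]
ee_rot: [0.0, -0.032, 1.0, 0.0]
contact_force: [1.0, 1.3, -0.3]
width: 0.085
gripper_force: 0.0
rot deg (tool) [0.   0.02 0.01]
trans mm before rot [-330.5 -385.9   -8. ] after rot [-330.5 -385.9   -8.1]
```

```bash
python3 -m handwheel '[{"translation":[-0.02,-0.033,0],"angular":[0,0,0],"hand":0},{"translation":[-0.02,-0.033,0],"angular":[0,0,0],"hand":0},{"translation":[-0.02,-0.033,0],"angular":[0,0,0],"hand":0},{"translation":[-0.02,-0.033,0],"angular":[0,0,0],"hand":0},{"translation":[-0.025,-0.033,0],"angular":[0,0,0],"hand":0},{"translation":[-0.025,-0.033,0],"angular":[0,0,0],"hand":0},{"translation":[-0.025,-0.033,0],"angular":[0,0,0],"hand":0},{"translation":[-0.025,-0.033,0],"angular":[0,0,0],"hand":0},{"translation":[-0.025,-0.033,0],"angular":[0,0,0],"hand":0},{"translation":[-0.025,-0.033,0],"angular":[0,0,0],"hand":0}]'
python3 -m handwheel '[{"translation":[-0.033,-0.028,0],"angular":[0,0,0],"hand":0},{"translation":[-0.033,-0.028,0],"angular":[0,0,0],"hand":0},{"translation":[-0.033,0,0],"angular":[0,0,0],"hand":0},{"translation":[0,0,0],"angular":[0,0,0],"hand":0},{"translation":[0,0,0],"angular":[0,0,0],"hand":0}]'
python3 - <<'E'
from h import *
c=cam("wrist");goal(.6122,-.2958,.28,.063)
im=np.ascontiguousarray(manip.get_image("wrist")[...,::-1]);cv2.imwrite("pics/w1.png",im)
K,k,e,Rm=c
for P in([.6122,-.2958,.246],):
    q=Rm.T@(np.array(P)-e);print("expected px",K[:2,:2]@(q[:2]/q[2])+K[:2,2],q[2])
E
```

```text
clock: 2.6
position: [0.5095, -0.2468, 0.3314]
ee_rot: [-0.0, -0.031, 1.0, 0.0]
contact_force: [-0.5, 0.5, 1.2]
width: 0.0853
gripper_force: 0.0
clock: 3.02
position: [0.6095, -0.2931, 0.3293]
ee_rot: [-0.002, -0.032, 0.999, 0.001]
contact_force: [-1.0, 0.1, -0.1]
width: 0.0854
gripper_force: 0.0
rot deg (tool) [ 0.15 -0.19  0.01]
trans mm before rot [-2.7 -3.  49.3] after rot [-2.5 -2.9 49.3]
expected px [275.16125243 215.89157449] 0.26846504633788904
```

View pics/w1.png

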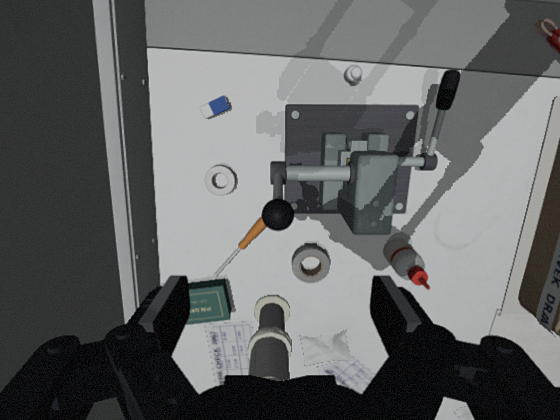

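The wrist view shows the knob at (277,214), within 2 mm of prediction, and the approach is clear.

```bash
python3 -m handwheel '[{"translation":[-0.002,-0.0015,0.03],"angular":[0,0,0],"hand":0},{"translation":[0,0,0.03],"angular":[0,0,0],"hand":0},{"translation":[0,0,0.03],"angular":[0,0,0],"hand":0},{"translation":[0,0,0.014],"angular":[0,0,0],"hand":0},{"translation":[0,0,0],"angular":[0,0,0],"hand":0.5},{"translation":[0,0,0],"angular":[0,0,0],"hand":1},{"translation":[0,0,0],"angular":[0,0,0],"hand":1},{"translation":[0,0,0],"angular":[0,0,0],"hand":1},{"translation":[0,0,0],"angular":[0,0,0],"hand":1}]' 20
python3 -m handwheel '[{"translation":[0,0,0],"angular":[0,0,0],"hand":1},{"translation":[0,0,0],"angular":[0,0,0],"hand":1},{"translation":[0,0,0],"angular":[0,0,0],"hand":1}]' 25
python3 - <<'E'
import numpy as np
L=.110
a=np.linspace(-.15,.88,13);x=-L*np.sin(a);z=L*np.cos(a)
print(np.round(1e3*np.c_[-np.diff(x),-np.diff(z)],1).tolist())
E
```

```text
clock: 3.82
position: [0.6112, -0.2948, 0.2303]
ee_rot: [0.002, -0.031, 1.0, -0.001]
contact_force: [-0.7, -0.7, 0.0]
width: 0.0254
gripper_force: 0.0
clock: 4.07
position: [0.6111, -0.2947, 0.2293]
ee_rot: [0.001, -0.031, 1.0, -0.001]
contact_force: [-0.1, 0.1, 4.0]
width: 0.0001
gripper_force: 2.2
[[9.4, -1.0], [9.4, -0.2], [9.4, 0.6], [9.3, 1.4], [9.2, 2.2], [9.0, 3.0], [8.7, 3.7], [8.3, 4.5], [7.9, 5.2], [7.4, 5.8], [6.9, 6.4], [6.3, 7.0]]
```

```bash
python3 - <<'E'
from h import *
a=np.ascontiguousarray(manip.get_image("wrist")[...,::-1])[100:,140:440];b=np.ascontiguousarray(manip.get_image("side")[...,::-1])[130:290,170:350]
cv2.imwrite("pics/w2.png",np.hstack([a,cv2.resize(b,(360,320),interpolation=2)]))
E
```

```text
(no output)
```

View pics/w2.png

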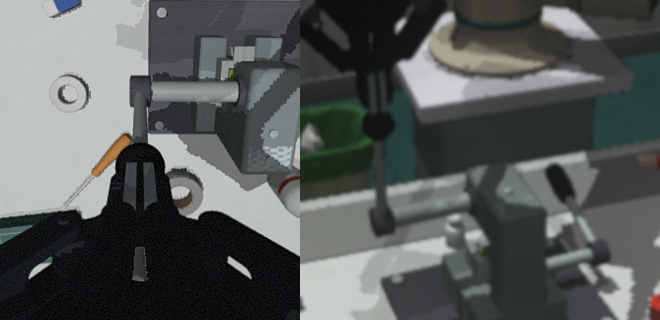

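The fingers shut just behind the ball, which sits at wrist pixel (279,260) on the robot side. In the side view the knob hasn't moved (208,192). I'll check the offset.

```bash
python3 - <<'E'
from h import *
c=cam("wrist");s=cam("side")
for z in(.21,.225,.247):print(onz(c,(279,260),z))
print(tri(c,(279,260),s,(208.5,192.3)))
for z in(.23,.247,.26):print(z,onz(s,(208.5,192.3),z))
st=manip.get_state();print(st["position"],st["width"],st["contact_force"],st["gripper_force"])
K,k,e,Rm=c
q=Rm.T@(st["position"]-e);print("TCP px",K[:2,:2]@(q[:2]/q[2])+K[:2,2])
E
```

```text
[ 0.62413064 -0.29362905  0.21      ]
[ 0.61679702 -0.2940388   0.225     ]
[ 0.60604105 -0.29463978  0.247     ]
(array([ 0.60799029, -0.29552394,  0.242697  ]), np.float64(0.0020186709420412477))
0.23 [ 0.58586449 -0.29296622  0.23      ]
0.247 [ 0.61553009 -0.29776024  0.247     ]
0.26 [ 0.63821556 -0.30142627  0.26      ]
[ 0.61107737 -0.29471555  0.22929552] 2.5653864678369524e-05 [ 0.57995592 -0.08557356  6.07621581] 2.7659552916884422
TCP px [278.4458035  254.48696187]
```

```bash
python3 - <<'E'
from h import *
s=cam("side");w=cam("wrist")
def pr(c,P):
    K,k,e,Rm=c;q=Rm.T@(np.array(P)-e);x=q[:2]/q[2];x=x*(1+k*(x@x));return (K[:2,:2]@x+K[:2,2]).round(1)
st=manip.get_state();p=st["position"]
for d in(-.02,0,.02,.04):print("tool pt above TCP",d,pr(s,p+[0,0,d]),pr(w,p+[0,0,d]))
for P in([.6122,-.2958,.247],[.602,-.295,.247],[.59,-.295,.247],[.62,-.295,.247]):print(P,pr(s,P),pr(w,P))
a=cv2.imread("pics/w2.png")
cv2.imwrite("pics/w3.png",np.hstack([cv2.resize(a[100:250,60:220],(480,450)),cv2.resize(a[40:150,340:420],(320,450))]))
E
```

```text
tool pt above TCP -0.02 [211.3 210. ] [278.6 241.5]
tool pt above TCP 0 [210.5 199.9] [278.4 254.5]
tool pt above TCP 0.02 [209.7 189.5] [278.3 270.3]
tool pt above TCP 0.04 [208.8 178.9] [278.  290.2]
[0.6122, -0.2958, 0.247] [209.3 191.2] [276.2 270.1]
[0.602, -0.295, 0.247] [208.5 188.2] [278.8 253.1]
[0.59, -0.295, 0.247] [207.1 184.9] [280.2 232.3]
[0.62, -0.295, 0.247] [210.7 193.3] [276.8 282.7]
```

View pics/w3.png

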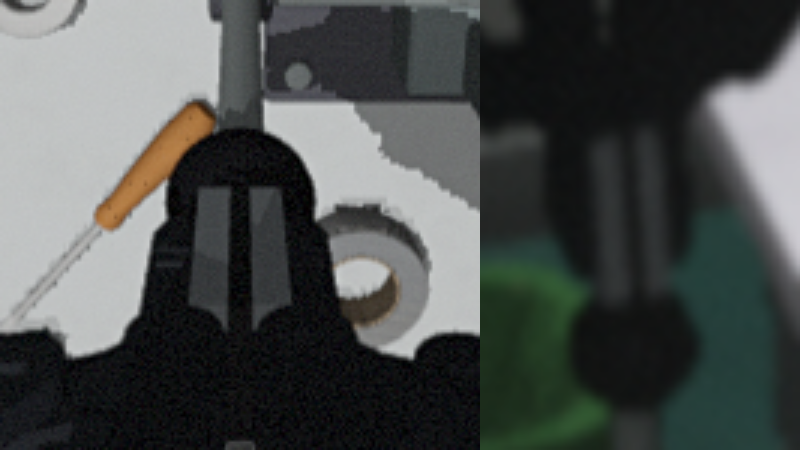

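```bash
python3 - <<'E'
from h import *
s=cam("side")
def pr(c,P):
    K,k,e,Rm=c;q=Rm.T@(np.array(P)-e);x=q[:2]/q[2];x=x*(1+k*(x@x));return (K[:2,:2]@x+K[:2,2]).round(1)
p=np.array([.1805,.5454,.1993]);Rt=q2R([-2.2e-4,.15923,.98724,-8e-4])
for d in(0,-.013,-.03,-.043,-.06):print(d,[pr(s,p+Rt@[0,y,d]) for y in(-.05,.05)])
g=cv2.cvtColor(cv2.imread("pics/side0.png"),cv2.COLOR_BGR2GRAY)
for r in range(50,92,3):
    i=np.where(g[r,430:520]<35)[0]+430;print(r,i.min() if len(i) else None,i.max() if len(i) else None,len(i))
E
```

```text
0 [array([450.1,  90.5]), array([483.3,  91.3])]
-0.013 [array([450.8,  86.2]), array([484.1,  87. ])]
-0.03 [array([451.7,  80.5]), array([485.2,  81.3])]
-0.043 [array([452.4,  76.1]), array([486.1,  77. ])]
-0.06 [array([453.4,  70.3]), array([487.2,  71.2])]
50 447 498 41
53 446 498 46
56 446 498 48
59 446 498 31
62 450 496 20
65 451 490 12
68 450 489 10
71 450 489 11
74 451 488 8
77 483 485 3
80 None None 0
83 None None 0
86 None None 0
89 None None 0
```

The tip projection shows the real fingertips end about 30 mm short of the stated TCP, so the fingers shut on top of the ball. I'll raise, open, and go about 33 mm lower.

```bash
python3 -m handwheel '[{"translation":[0,0,-0.02],"angular":[0,0,0],"hand":1},{"translation":[0,0,-0.015],"angular":[0,0,0],"hand":0},{"translation":[0,0,0],"angular":[0,0,0],"hand":0},{"translation":[0,0,0],"angular":[0,0,0],"hand":0},{"translation":[0,0,0],"angular":[0,0,0],"hand":0},{"translation":[0,0,0],"angular":[0,0,0],"hand":0},{"translation":[0,0,0.025],"angular":[0,0,0],"hand":0},{"translation":[0,0,0.025],"angular":[0,0,0],"hand":0},{"translation":[0,0,0.02],"angular":[0,0,0],"hand":0},{"translation":[0,0,0],"angular":[0,0,0],"hand":0}]' 25
python3 -m handwheel '[{"translation":[0,0,0],"angular":[0,0,0],"hand":1},{"translation":[0,0,0],"angular":[0,0,0],"hand":1},{"translation":[0,0,0],"angular":[0,0,0],"hand":1},{"translation":[0,0,0],"angular":[0,0,0],"hand":1},{"translation":[0,0,0],"angular":[0,0,0],"hand":1},{"translation":[0,0,0],"angular":[0,0,0],"hand":1},{"translation":[0,0,0],"angular":[0,0,0],"hand":1}]' 25
```

```text
clock: 5.0
position: [0.6074, -0.2924, 0.1868]
ee_rot: [-0.005, -0.031, 0.999, 0.003]
contact_force: [-0.7, 0.5, -1.2]
width: 0.0852
gripper_force: 0.0
clock: 5.58
position: [0.6113, -0.2947, 0.1946]
ee_rot: [0.001, -0.031, 1.0, -0.001]
contact_force: [0.6, 0.4, 4.5]
width: 0.0262
gripper_force: 24.5
```

```bash
python3 -m handwheel '[{"translation":[0.0094,0,-0.001],"angular":[0,0,0],"hand":1},{"translation":[0.0094,0,0],"angular":[0,0,0],"hand":1},{"translation":[0.0094,0,0.0006],"angular":[0,0,0],"hand":1},{"translation":[0.0093,0,0.0014],"angular":[0,0,0],"hand":1},{"translation":[0.0092,0,0.0022],"angular":[0,0,0],"hand":1},{"translation":[0.009,0,0.003],"angular":[0,0,0],"hand":1},{"translation":[0.0087,0,0.0037],"angular":[0,0,0],"hand":1},{"translation":[0.0083,0,0.0045],"angular":[0,0,0],"hand":1},{"translation":[0.0079,0,0.0052],"angular":[0,0,0],"hand":1},{"translation":[0.0074,0,0.0058],"angular":[0,0,0],"hand":1}]' 30
python3 -m handwheel '[{"translation":[0.0069,0,0.0064],"angular":[0,0,0],"hand":1},{"translation":[0.0063,0,0.007],"angular":[0,0,0],"hand":1},{"translation":[0,0,0],"angular":[0,0,0],"hand":1},{"translation":[0,0,0],"angular":[0,0,0],"hand":1},{"translation":[0,0,0],"angular":[0,0,0],"hand":1}]'
```

```text
clock: 6.42
position: [0.5214, -0.3001, 0.1671]
ee_rot: [-0.0, -0.031, 1.0, -0.0]
contact_force: [2.8, -1.9, 3.3]
width: 0.026
gripper_force: 31.2
clock: 6.83
position: [0.5089, -0.3009, 0.1542]
ee_rot: [-0.0, -0.031, 1.0, -0.0]
contact_force: [1.2, -0.5, 7.4]
width: 0.0262
gripper_force: 31.9
```

```bash
python3 -m handwheel '[{"translation":[0.002,0,0.0022],"angular":[0,0,0],"hand":1},{"translation":[0.002,0,0.0022],"angular":[0,0,0],"hand":1},{"translation":[0,0,0],"angular":[0,0,0],"hand":1},{"translation":[0,0,0],"angular":[0,0,0],"hand":1}]'
python3 - <<'E'
from h import *
im=manip.get_image("side")[...,::-1][150:320,180:340];cv2.imwrite("pics/s4.png",cv2.resize(im,(640,680)[::1],interpolation=2)[:600])
w=cam("wrist");p=manip.get_state()["position"];print(p)
E
```

```text
clock: 7.17
position: [0.5071, -0.3012, 0.1516]
ee_rot: [0.002, -0.031, 1.0, -0.001]
contact_force: [2.9, 1.5, 12.3]
width: 0.0258
gripper_force: 32.4
[ 0.50709006 -0.30113081  0.15162742]
```

View pics/s4.png

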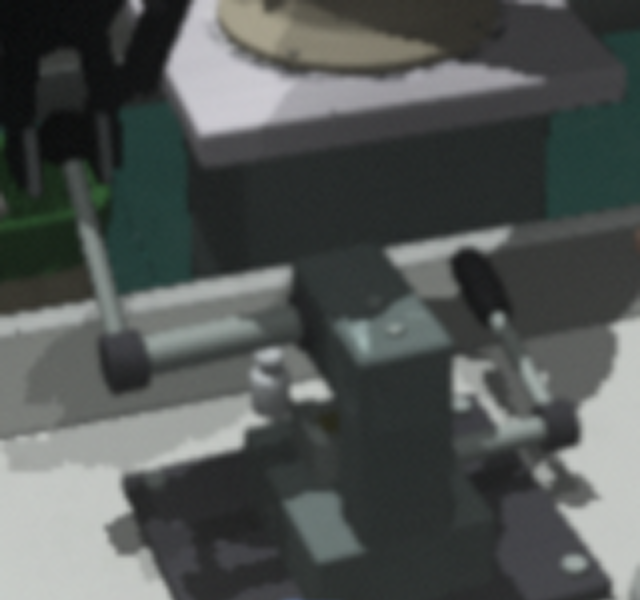

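Side view shows the lever pulled well forward, with the knob still between the pads at about (197,184). I'll push a few mm more to be sure of the stop.

```bash
python3 -m handwheel '[{"translation":[0.003,0,0.0025],"angular":[0,0,0],"hand":1},{"translation":[0.003,0,0.0025],"angular":[0,0,0],"hand":1},{"translation":[0,0,0],"angular":[0,0,0],"hand":1},{"translation":[0,0,0],"angular":[0,0,0],"hand":1},{"translation":[0,0,0],"angular":[0,0,0],"hand":1}]'
python3 - <<'E'
from h import *
s=cam("side");e,d=ray(s,(197,183.75))
# intersect knob ray with knob swing plane (through rest knob, normal press y)
yaw=.063;n=np.array([-np.sin(yaw),np.cos(yaw),0]);xa=np.array([np.cos(yaw),np.sin(yaw),0]);K=np.array([.6122,-.2955,.247])
A=K-xa*.0164;A[2]=.138
P=e+d*(n@(A-e))/(n@d);v=P-A;print(P,np.linalg.norm(v),"lean fwd",np.arctan2(-v@xa,v[2]))
E
```

```text
clock: 7.63
position: [0.5063, -0.3014, 0.1497]
ee_rot: [0.008, -0.031, 0.999, -0.001]
contact_force: [9.8, 4.5, 20.7]
width: 0.0265
gripper_force: 33.2
[ 0.51506762 -0.30162745  0.21132966] 0.10920700167276866 lean fwd 0.8346001984120419
```

Force rises against the stop, and the camera gives a lean of 0.83 (0.85 expected). Now I'll bring it back along the arc.

```bash
python3 -m handwheel '[{"translation":[-0.01,0,-0.0094],"angular":[0,0,0],"hand":1},{"translation":[-0.0063,0,-0.007],"angular":[0,0,0],"hand":1},{"translation":[-0.0069,0,-0.0064],"angular":[0,0,0],"hand":1},{"translation":[-0.0074,0,-0.0058],"angular":[0,0,0],"hand":1},{"translation":[-0.0079,0,-0.0052],"angular":[0,0,0],"hand":1},{"translation":[-0.0083,0,-0.0045],"angular":[0,0,0],"hand":1},{"translation":[-0.0087,0,-0.0037],"angular":[0,0,0],"hand":1},{"translation":[-0.009,0,-0.003],"angular":[0,0,0],"hand":1},{"translation":[-0.0092,0,-0.0022],"angular":[0,0,0],"hand":1},{"translation":[-0.0093,0,-0.0014],"angular":[0,0,0],"hand":1}]' 30
python3 -m handwheel '[{"translation":[-0.0094,0,-0.0006],"angular":[0,0,0],"hand":1},{"translation":[-0.0094,0,0],"angular":[0,0,0],"hand":1},{"translation":[-0.0094,0,0.001],"angular":[0,0,0],"hand":1},{"translation":[0,0,0],"angular":[0,0,0],"hand":1},{"translation":[0,0,0],"angular":[0,0,0],"hand":1},{"translation":[0,0,0],"angular":[0,0,0],"hand":0},{"translation":[0,0,0],"angular":[0,0,0],"hand":0},{"translation":[0,0,0],"angular":[0,0,0],"hand":0},{"translation":[0,0,0],"angular":[0,0,0],"hand":0},{"translation":[0,0,0],"angular":[0,0,0],"hand":0}]' 30
```

```text
clock: 8.47
position: [0.5831, -0.296, 0.1938]
ee_rot: [-0.0, -0.031, 1.0, 0.0]
contact_force: [-0.3, -1.9, -0.3]
width: 0.0167
gripper_force: 1.3
clock: 9.3
position: [0.6116, -0.2935, 0.1931]
ee_rot: [0.001, -0.031, 1.0, 0.001]
contact_force: [-0.1, 0.1, -0.2]
width: 0.0606
gripper_force: 0.0
```

The ball slipped out on the way back, so I'll open fully, rise and check the knob.

```bash
python3 -m handwheel '[{"translation":[0,0,0],"angular":[0,0,0],"hand":0},{"translation":[0,0,0],"angular":[0,0,0],"hand":0},{"translation":[0,0,0],"angular":[0,0,0],"hand":0},{"translation":[0,0,-0.03],"angular":[0,0,0],"hand":0},{"translation":[0,0,-0.035],"angular":[0,0,0],"hand":0},{"translation":[0,0,-0.035],"angular":[0,0,0],"hand":0},{"translation":[0,0,-0.035],"angular":[0,0,0],"hand":0},{"translation":[0,0,0],"angular":[0,0,0],"hand":0},{"translation":[0,0,0],"angular":[0,0,0],"hand":0}]' 30
python3 - <<'E'
from h import *
def pr(c,P):
    K,k,e,Rm=c;q=Rm.T@(np.array(P)-e);x=q[:2]/q[2];x=x*(1+k*(x@x));return (K[:2,:2]@x+K[:2,2]).round(1)
a=manip.get_image("side")[...,::-1]
g=cv2.cvtColor(np.ascontiguousarray(a),cv2.COLOR_BGR2GRAY)[180:202,198:220];m=(g<41).astype(np.uint8)
n,l,st,c=cv2.connectedComponentsWithStats(m);i=1+np.argmax(st[1:,4]);print("side knob",c[i]+[198,180],st[i],"was 208.3,191.8")
w=cam("wrist");b=np.ascontiguousarray(manip.get_image("wrist")[...,::-1]);print("expect wrist",pr(w,[.6122,-.2945,.247]))
cv2.imwrite("pics/w5.png",b)
E
```

```text
clock: 10.05
position: [0.6119, -0.2947, 0.3312]
ee_rot: [0.003, -0.031, 0.999, -0.002]
contact_force: [0.1, 0.4, -0.8]
width: 0.0854
gripper_force: 0.0
side knob [208.66363636 191.89090909] [  3   3  17  18 220] was 208.3,191.8
expect wrist [278.5 214.4]
```

View pics/w5.png

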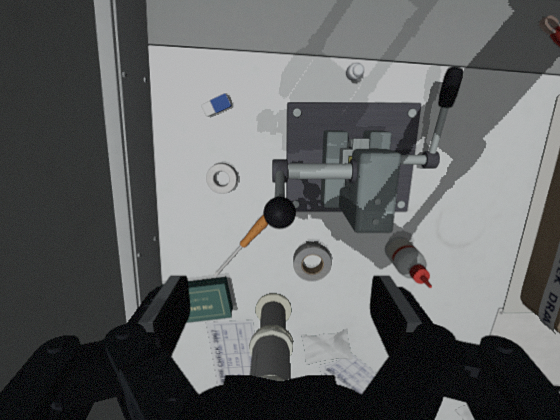

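The knob is back at rest (280,212), the bystanders are unmoved, and the cam grip is at about (452,87). Next is the cam lever.

```bash
python3 - <<'E'
from h import *
w=cam("wrist");b=cv2.imread("pics/w5.png");g=cv2.cvtColor(b,cv2.COLOR_BGR2GRAY)[60:115,430:475]
n,l,st,c=cv2.connectedComponentsWithStats((g<int(g.min())+22).astype(np.uint8));i=1+np.argmax(st[1:,4]);uv=c[i]+[430,60];print(uv,st[i],onz(w,uv,.067))
goal(.4855,-.083,.33,.063)
a=np.linspace(1.30,0,14);x=-.1*np.sin(a);z=.1*np.cos(a);print(np.round(1e3*np.c_[-np.diff(x),-np.diff(z)],1).tolist())
E
```

```text
[448.75        89.68243243] [  9   7  23  40 444] [ 0.48617948 -0.08293311  0.067     ]
rot deg (tool) [ 0.06 -0.05 -0.01]
trans mm before rot [111.5 218.4  -2.6] after rot [111.5 218.4  -2.9]
[[-3.2, -9.5], [-4.1, -9.1], [-5.0, -8.7], [-5.8, -8.1], [-6.6, -7.5], [-7.3, -6.8], [-8.0, -6.0], [-8.5, -5.2], [-9.0, -4.3], [-9.4, -3.4], [-9.7, -2.5], [-9.9, -1.5], [-10.0, -0.5]]
```

```bash
python3 -m handwheel '[{"translation":[0.0139,0.0273,0],"angular":[0,0,0],"hand":0},{"translation":[0.0139,0.0273,0],"angular":[0,0,0],"hand":0},{"translation":[0.0139,0.0273,0],"angular":[0,0,0],"hand":0},{"translation":[0.0139,0.0273,0],"angular":[0,0,0],"hand":0},{"translation":[0.0139,0.0273,0],"angular":[0,0,0],"hand":0},{"translation":[0.0139,0.0273,0],"angular":[0,0,0],"hand":0},{"translation":[0.0139,0.0273,0],"angular":[0,0,0],"hand":0},{"translation":[0.0139,0.0273,0],"angular":[0,0,0],"hand":0},{"translation":[0,0,0.03],"angular":[0,0,0],"hand":0},{"translation":[0,0,0.03],"angular":[0,0,0],"hand":0}]' 60
python3 -m handwheel '[{"translation":[0,0,0.03],"angular":[0,0,0],"hand":0},{"translation":[0,0,0.03],"angular":[0,0,0],"hand":0},{"translation":[0,0,0.03],"angular":[0,0,0],"hand":0},{"translation":[0,0,0.03],"angular":[0,0,0],"hand":0},{"translation":[0,0,0],"angular":[0,0,0],"hand":0},{"translation":[0,0,0],"angular":[0,0,0],"hand":0},{"translation":[0,0,0],"angular":[0,0,0],"hand":0}]'
python3 -c "
from h import *
goal(.486,-.083,.010,.063)"
```

```text
clock: 10.98
position: [0.4854, -0.0817, 0.2678]
ee_rot: [0.001, -0.032, 0.999, -0.0]
contact_force: [0.2, -1.0, -0.7]
width: 0.0854
gripper_force: 0.0
clock: 11.57
position: [0.4865, -0.0834, 0.1487]
ee_rot: [0.0, -0.031, 1.0, -0.0]
contact_force: [0.9, -0.6, 0.9]
width: 0.0853
gripper_force: 0.0
rot deg (tool) [-0.    0.03 -0.03]
trans mm before rot [  0.6   0.5 138.7] after rot [  0.5   0.5 138.7]
```

```bash
python3 -m handwheel '[{"translation":[0,0,0.025],"angular":[0,0,0],"hand":0},{"translation":[0,0,0.025],"angular":[0,0,0],"hand":0},{"translation":[0,0,0.025],"angular":[0,0,0],"hand":0},{"translation":[0,0,0.025],"angular":[0,0,0],"hand":0},{"translation":[0,0,0.02],"angular":[0,0,0],"hand":0},{"translation":[0,0,0.018],"angular":[0,0,0],"hand":0},{"translation":[0,0,0],"angular":[0,0,0],"hand":0}]' 60
python3 -m handwheel '[{"translation":[0,0,0],"angular":[0,0,0],"hand":1},{"translation":[0,0,0],"angular":[0,0,0],"hand":1},{"translation":[0,0,0],"angular":[0,0,0],"hand":1},{"translation":[0,0,0],"angular":[0,0,0],"hand":1},{"translation":[0,0,0],"angular":[0,0,0],"hand":1},{"translation":[0,0,0],"angular":[0,0,0],"hand":1},{"translation":[0,0,0],"angular":[0,0,0],"hand":1},{"translation":[0,0,0],"angular":[0,0,0],"hand":1}]' 60
```

```text
clock: 12.15
position: [0.4854, -0.0832, 0.009]
ee_rot: [-0.001, -0.031, 1.0, 0.0]
contact_force: [-0.9, 0.5, 0.5]
width: 0.0855
gripper_force: 0.0
clock: 12.82
position: [0.4865, -0.0818, 0.0112]
ee_rot: [0.001, -0.03, 1.0, 0.001]
contact_force: [0.3, 5.1, 6.2]
width: 0.0204
gripper_force: 58.3
```

```bash
python3 -m handwheel '[{"translation":[-0.0032,0,-0.0095],"angular":[0,0,0],"hand":1},{"translation":[-0.0041,0,-0.0091],"angular":[0,0,0],"hand":1},{"translation":[-0.005,0,-0.0087],"angular":[0,0,0],"hand":1},{"translation":[-0.0058,0,-0.0081],"angular":[0,0,0],"hand":1},{"translation":[-0.0066,0,-0.0075],"angular":[0,0,0],"hand":1},{"translation":[0,0,0],"angular":[0,0,0],"hand":1},{"translation":[0,0,0],"angular":[0,0,0],"hand":1}]' 60
```

```text
clock: 13.4
position: [0.5079, -0.0805, 0.0527]
ee_rot: [-0.003, -0.031, 1.0, 0.001]
contact_force: [-5.5, 1.8, -4.1]
width: 0.02
gripper_force: 64.1
```

```bash
python3 -m handwheel '[{"translation":[-0.0073,0,-0.0068],"angular":[0,0,0],"hand":1},{"translation":[-0.008,0,-0.006],"angular":[0,0,0],"hand":1},{"translation":[-0.0085,0,-0.0052],"angular":[0,0,0],"hand":1},{"translation":[-0.009,0,-0.0043],"angular":[0,0,0],"hand":1},{"translation":[-0.0094,0,-0.0034],"angular":[0,0,0],"hand":1},{"translation":[-0.0097,0,-0.0025],"angular":[0,0,0],"hand":1},{"translation":[-0.0099,0,-0.0015],"angular":[0,0,0],"hand":1},{"translation":[-0.01,0,-0.0005],"angular":[0,0,0],"hand":1},{"translation":[0,0,0],"angular":[0,0,0],"hand":1},{"translation":[0,0,0],"angular":[0,0,0],"hand":1}]' 60
python3 - <<'E'
from h import *
a=np.ascontiguousarray(manip.get_image("side")[...,::-1])[130:290,190:370];b=np.ascontiguousarray(manip.get_image("wrist")[...,::-1])[100:340,130:430]
np.save("side_last.npy",a)
cv2.imwrite("pics/f6.png",np.hstack([cv2.resize(a,(495,440),interpolation=2),cv2.resize(b,(300,440))]));st=manip.get_state();print(st["position"],st["width"])
E
```

```text
clock: 14.23
position: [0.5806, -0.076, 0.0849]
ee_rot: [-0.002, -0.031, 1.0, 0.001]
contact_force: [-8.0, 4.5, 7.0]
width: 0.0202
gripper_force: 67.9
[ 0.58052323 -0.07601466  0.08493848] 0.020369215180873045
```

View pics/f6.png

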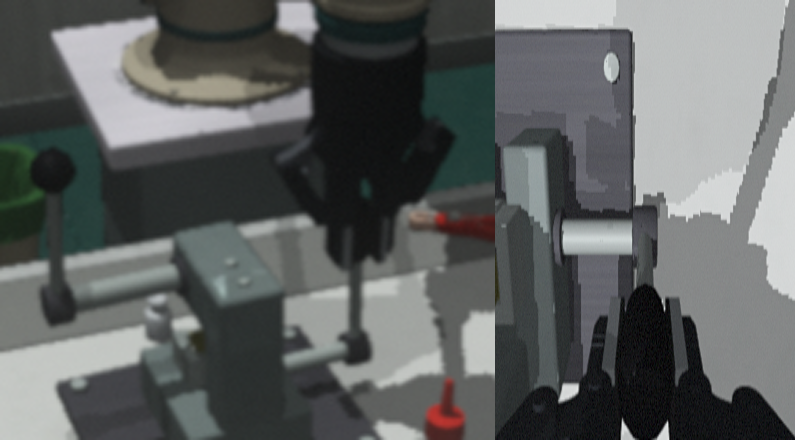

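The lever stands close to upright in the grip: hub at side pixel (319,256), rod at about (318.7,228), barrel bottom at wrist pixel (280,255). The press lever is up. I'll compute the lean.

```bash
python3 - <<'E'
from h import *
yaw=.063;n=np.array([-np.sin(yaw),np.cos(yaw),0]);xa=np.array([np.cos(yaw),np.sin(yaw),0])
A=np.array([.486,-.083,.04])+.0964*xa;print("axis",A)
s=cam("side");w=cam("wrist")
def pr(c,P):
    K,k,e,Rm=c;q=Rm.T@(np.array(P)-e);x=q[:2]/q[2];x=x*(1+k*(x@x));return (K[:2,:2]@x+K[:2,2]).round(1)
print("hub pred",pr(s,A),pr(w,A))
for a in(-.2,-.1,0,.1,.2):
    f=lambda r:A+r*np.array([*( -np.sin(a)*xa[:2]),np.cos(a)])
    print("lean fwd",a,"side r65",pr(s,f(.065)),"grip",pr(s,f(.1)),"wrist bottom r76 + front edge",pr(w,f(.076)),pr(w,f(.078)-.009*xa),"top r124",pr(w,f(.124)))
a=np.load("side_last.npy");g=cv2.cvtColor(a,cv2.COLOR_BGR2GRAY)
for r in range(94,122,4):print(r+130,g[r,120:138])
E
```

```text
axis [ 0.58220876 -0.07693082  0.04      ]
hub pred [319.5 255.8] [277.2 230.7]
lean fwd -0.2 side r65 [323.8 233.3] grip [326.3 220.4] wrist bottom r76 + front edge [276.4 307.2] [276.4 295. ] top r124 [275.6 397. ]
lean fwd -0.1 side r65 [322.4 231.2] grip [324.  217.1] wrist bottom r76 + front edge [276.4 295.9] [276.3 282.8] top r124 [275.4 376.2]
lean fwd 0 side r65 [320.9 229.3] grip [321.7 214.3] wrist bottom r76 + front edge [276.3 283.3] [276.3 269.2] top r124 [275.3 350.7]
lean fwd 0.1 side r65 [319.5 227.8] grip [319.4 212. ] wrist bottom r76 + front edge [276.3 269.5] [276.2 254.3] top r124 [275.2 320.7]
lean fwd 0.2 side r65 [318.  226.5] grip [317.2 210.2] wrist bottom r76 + front edge [276.3 254.8] [276.2 238.7] top r124 [275.1 287.3]
224 [75 43 27 30 40 52 53 44 32 27 29 39 61 89 99 80 53 40]
228 [120 118 114  99  86  82  74  59  55  56  61  78 105 117 119 119 120 119]
232 [119 118 117 116 116 112  95  69  58  57  63  90 125 150 162 164 167 172]
236 [191 191 193 194 195 188 155  97  64  57  72 118 166 189 193 192 191 191]
240 [162 162 161 161 162 155 130  85  61  59  66  99 138 158 162 162 161 161]
244 [161 161 162 161 160 155 126  78  59  59  73 116 152 161 162 162 161 162]
248 [161 161 161 161 161 155 127  82  61  60  73 112 149 161 162 162 163 161]
```

Both views suggest a forward lean of about 0.1 rad, so it needs about 10 mm more.

```bash
python3 -m handwheel '[{"translation":[-0.005,0,-0.0003],"angular":[0,0,0],"hand":1},{"translation":[-0.005,0,-0.0002],"angular":[0,0,0],"hand":1},{"translation":[0,0,0],"angular":[0,0,0],"hand":1},{"translation":[0,0,0],"angular":[0,0,0],"hand":1},{"translation":[0,0,0],"angular":[0,0,0],"hand":1},{"translation":[0,0,0],"angular":[0,0,0],"hand":1}]' 60
cat > chk.py <<'E'
from h import *
g=cv2.cvtColor(np.ascontiguousarray(manip.get_image("side")),cv2.COLOR_RGB2GRAY)
for r in range(228,252,4):
    w=120-np.clip(g[r,312:327].astype(float),0,120);w[w<20]=0;print(r,round((w*np.arange(312,327)).sum()/w.sum(),2))
b=np.ascontiguousarray(manip.get_image("wrist")[...,::-1]);gw=cv2.cvtColor(b,cv2.COLOR_BGR2GRAY);print(gw[235:300:3,279])
E
python3 chk.py
```

```text
clock: 14.83
position: [0.5895, -0.0755, 0.0849]
ee_rot: [-0.003, -0.031, 1.0, 0.001]
contact_force: [-8.0, 3.8, 4.1]
width: 0.0202
gripper_force: 67.3
228 317.96
232 319.53
236 319.67
240 319.56
244 319.47
248 319.35
[85 88 89 76 69 74  0 17 13 12 22 20  9 13 17 11 24  8 13 13 12 18]
```

```bash
python3 - <<'E'
from h import *
w=cam("wrist")
yaw=.063;xa=np.array([np.cos(yaw),np.sin(yaw),0]);A=np.array([.5822,-.0769,.04])
def pr(c,P):
    K,k,e,Rm=c;q=Rm.T@(np.array(P)-e);x=q[:2]/q[2];x=x*(1+k*(x@x));return (K[:2,:2]@x+K[:2,2]).round(1)
for a in(-.1,-.05,0,.05,.1,.15):
    f=lambda r:A+r*np.array([*( -np.sin(a)*xa[:2]),np.cos(a)])
    print(a,pr(w,f(.078)-.009*xa),pr(w,f(.076)-.011*xa))
st=manip.get_state();print(st["position"],st["qd"].round(3))
E
```

```text
-0.1 [276.3 266.6] [276.4 260.8]
-0.05 [276.3 259.7] [276.3 254. ]
0 [276.3 252.4] [276.3 246.9]
0.05 [276.3 244.9] [276.3 239.6]
0.1 [276.3 237.1] [276.3 232. ]
0.15 [276.2 229.1] [276.3 224.3]
[ 0.58943522 -0.07545972  0.0848394 ] [-0.002  0.003  0.001  0.001  0.001  0.001]
```

Three estimates (side +0.05, wrist 0 to −0.045, kinematics −0.065) put the lever at upright within tolerance, still and firmly held. I'm handing in.

```bash
python3 -c "
from rig import manip
print(manip.sign_off())"
```

```text
the job is handed in; nothing more can be done
None
```

I pulled the press lever to its stop and it came back up. The knob slipped out of the fingers partway back, and I then confirmed on camera that the lever was at rest. The cam lever is now held upright to within about 0.07 rad by my estimates, under a firm grip. I did not check the block's height directly. The job is handed in, but sign-off returned no verdict.

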